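Pack the hanging foot of a platform shaker with the shim that fits

ROBOT

A 7-joint arm with a two-finger parallel gripper is mounted at the origin on the work surface. World frame = base frame: x ahead of the robot, y to its left, z up, the work surface at z = 0. Lengths are in m, angles in rad, forces in N, time in s.
With the tool pointing down it reaches from about 0.425 to 0.95 m from the base axis. Payload 4.7 kg.
Tool frame: the origin (TCP) lies between the finger pads; the fingertips stand 25 mm ahead of it and the grasp point (between the pads) lies 6 mm ahead of it; x points along the fingers, z is the direction in which the jaws open and shut, and the axes are right-handed (so a half turn about x gives the same grasp; the last joint's range is limited). The gripper opens to 85 mm and grips with 20 to 120 N. Pads are 22 mm wide; open, the fingers measure 114 mm over their backs; the gripper's body (76 mm by 85 mm) begins 54 mm behind the grasp point. The pads swing forward as they close: fully open they stand 13 mm farther back than shut.
Start: joints at [1.291, 0.469, -0.049, 1.532, 0.024, 1.141, -0.082], TCP at [0.168, -0.654, 0.256] pointing down, gripper open.
Joint ranges: [-2.59, 2.59], [-0.33, 1.99], [-1.39, 1.29], [0.1, 2.45], [-1.04, 4.18], [0.21, 1.99], [-2.66, 2.66]. Speed limits (rad/s): [2.57, 2.57, 3.14, 3.14, 3.14, 3.14, 3.14].

INTERFACE

Orientations are given as a 3x3 rotation matrix whose columns are the frame's x, y, z axes.
In Python, from rig import * gives the robot as it stands. Calls block until the motion is done:
- movep(position, orientation): joint-space move of the TCP to a pose.
- move_l(position, attitude=None, feed=0.15, until_force=None): straight line of the TCP; attitude=None keeps the orientation; feed is the mean speed in m/s. With until_force (N) it stops when the force on the tool has changed by that much, and returns True; else False.
- move_joints(angles): joint-space move.
- command_gripper(opening, newtons=None): finger opening in m; newtons is the grip in N (None keeps the last); returns when the fingers have stopped.
- sleep(seconds).
- inverse_kinematics(position, orientation): joint angles nearest the present ones, or None.
- sense(): the state.
- camera(name): name is "scene" or "top"; returns (picture, depth): 480x640x3 uint8, red, green, blue; 480x640 float32, m along the optical axis (not along the pixel's ray), 0 where there is no reading.
- camera_params(name): a dict with "K" (3x3 intrinsics, pixels), "position" and "rotation" of the camera in the world. Camera axes: x right, y down, z forward; pixel columns grow to the right and rows downward; lengths in m; the calibration is good to about 2 mm. A picture is of the moment at which its call begins. camera_params takes no time and is no camera call.
A pose or a line that the arm cannot do raises Unreachable and nothing moves.
- finish_job(): hands the job in, once; it reports no verdict.
The state is a dict: "time_s": time; "joint_pos": joint angles; "qd": joint speeds; "joint_efforts": joint torques, N m; "position": TCP position; "tcp_rot": TCP orientation; "wrist_force": force on the tool from outside, world axes, zero at the start; "ft_torque": the same for the moment, N m; "finger_gap": finger opening in m.
Only numpy, scipy, OpenCV 4.12 (cv2) and the standard library are available. Lean on these libraries where they do the work, as an engineer would, in place of code of your own. Each camera call takes 0.05 s, during which the arm holds its last target.

TASK

The shaker rocks because the foot at its corner nearest the mat does not reach the bench. Find by feel which of the three shims fits under it - the right one slides in along the bench with a light, steady drag that lifts the sprung foot a little, one that slips in freely is too thin, and one that stops hard is too thick and must not be forced - and leave that shim flat on the bench with the foot bearing on the line scribed across its blade. Leave the other two shims lying flat on the rubber mat, and do not disturb anything else.

Things in the scene. Friction and masses are not known exactly. Their poses are not given: they have to be found in the camera images.
- shaker: low white platform shaker, 18 kg, fixed; housing 350 x 370 mm, 123 mm high, on four square feet under corner lugs. Origin: on the bench below the axis of the foot that hangs clear (corner nearest robot and mat). x, y along its sides; the housing lies to +x and +y (side face at y = +30 mm); the foot is open from -y and -x
- foot_lug (a point): top of the lug over the hanging foot, on the foot's axis, 55 mm above the bench; shaker's axes. Lug 44 x 56 mm, underside at 45 mm. Foot: square plate 36 x 36 mm, 11 mm thick, rubber underneath. Gap to the bench unknown, 2.6 to 8.8 mm. Sprung: lifts at about 1.6 N, then 0.6 N per mm, hard stop after 2.6 mm; so one of the shims always fits, sometimes two
- mat: thin slate-grey rubber mat fixed on the bench, 240 mm (its x) x 360 mm (its y), 2 mm thick; origin at the centre of its underside. The three shims lie on it
- shim5_grip (a point): loose shim: aluminium blade 146 x 34 mm, 5 mm thick, upright black grip fin marked by one raised bar across its top. Fin 40 mm long (x), 12 thick (y), top 52 mm above the blade's underside. Point: middle of the fin, 34 mm above the underside. x to the nose, z up. Tail at x = -22 mm, full thickness to x = 108, then the top slopes down 3.3 mm to the nose tip at x = 124. About 70 g
- shim5_seat (a point): top face of the 5 mm shim's blade, on the centre line, 85 mm ahead (x) of the fin's middle, marked by a scribed line: the middle of the foot shall bear here. Friction of blade, bench and foot about 0.6. If it is the right one, lifting the foot with the nose takes up to about 10 N, then it drags at 1 to 5 N
- shim7_grip (a point): loose shim: aluminium blade 146 x 34 mm, 7 mm thick, upright black grip fin marked by two raised bars across its top. Fin 40 mm long (x), 12 thick (y), top 52 mm above the blade's underside. Point: middle of the fin, 34 mm above the underside. x to the nose, z up. Tail at x = -22 mm, full thickness to x = 108, then the top slopes down 3.3 mm to the nose tip at x = 124. About 90 g
- shim7_seat (a point): top face of the 7 mm shim's blade, on the centre line, 85 mm ahead (x) of the fin's middle, marked by a scribed line: the middle of the foot shall bear here. Friction of blade, bench and foot about 0.6. If it is the right one, lifting the foot with the nose takes up to about 10 N, then it drags at 1 to 5 N
- shim9_grip (a point): loose shim: aluminium blade 146 x 34 mm, 9 mm thick, upright black grip fin marked by three raised bars across its top. Fin 40 mm long (x), 12 thick (y), top 52 mm above the blade's underside. Point: middle of the fin, 34 mm above the underside. x to the nose, z up. Tail at x = -22 mm, full thickness to x = 108, then the top slopes down 3.3 mm to the nose tip at x = 124. About 110 g
- shim9_seat (a point): top face of the 9 mm shim's blade, on the centre line, 85 mm ahead (x) of the fin's middle, marked by a scribed line: the middle of the foot shall bear here. Friction of blade, bench and foot about 0.6. If it is the right one, lifting the foot with the nose takes up to about 10 N, then it drags at 1 to 5 N
- spare_foot: loose spare rubber foot, disc 28 mm across and 16 mm high, on the mat; leave alone. Origin: centre of the underside
- wrench: open-ended steel wrench, 150 mm, lying on the bench; leave alone. Origin: end-to-end middle, underside
- level: aluminium spirit level, 200 x 22 x 42 mm, lying on the bench; leave alone. Origin: end-to-end middle, underside
- beaker: glass beaker, 72 mm across, 85 mm high; leave alone. Origin: centre of the underside
- reagent: amber glass jar, 68 mm across, 130 mm high; leave alone. Origin: centre of the underside
- dish: clear flat dish, 94 mm across, 18 mm high; leave alone. Origin: centre of the underside
- tipbox: grey and clear box, 117 x 82 x 67 mm; leave alone. Origin: centre of the underside
Not all that is in view belongs to the job. Leave any green or purple look-alike of the part that bears shim9_grip alone. Leave any turquoise look-alike of the part that bears shim7_grip alone.

How it is judged:
At the end, for the whole second after the job is handed in: One shim lies flat (0.06 rad) under the hanging foot, its seat point within 12 mm of the foot axis, nipped with over 0.8 N (any shim so nipped counts); the other two lie flat on the mat, grips within its outline, on top of nothing; all at rest (((horizontal distance between shim5_seat and shaker below 0.012 m and contact force between shim5 and shaker above 0.8 N and angle between each of shim5_seat, shim7_grip, shim9_grip's own z axis and vertical below 0.06 rad and x of shim7_grip in the frame of mat between -0.12 and 0.12 m and y of shim7_grip in the frame of mat between -0.18 and 0.18 m and z of each of shim7_grip, shim9_grip in the frame of mat below 0.041 m and x of shim9_grip in the frame of mat between -0.12 and 0.12 m and y of shim9_grip in the frame of mat between -0.18 and 0.18 m) or (horizontal distance between shim7_seat and shaker below 0.012 m and contact force between shim7 and shaker above 0.8 N and angle between each of shim7_seat, shim5_grip, shim9_grip's own z axis and vertical below 0.06 rad and x of shim5_grip in the frame of mat between -0.12 and 0.12 m and y of shim5_grip in the frame of mat between -0.18 and 0.18 m and z of each of shim5_grip, shim9_grip in the frame of mat below 0.041 m and x of shim9_grip in the frame of mat between -0.12 and 0.12 m and y of shim9_grip in the frame of mat between -0.18 and 0.18 m) or (horizontal distance between shim9_seat and shaker below 0.012 m and contact force between shim9 and shaker above 0.8 N and angle between each of shim9_seat, shim5_grip, shim7_grip's own z axis and vertical below 0.06 rad and x of shim5_grip in the frame of mat between -0.12 and 0.12 m and y of shim5_grip in the frame of mat between -0.18 and 0.18 m and z of each of shim5_grip, shim7_grip in the frame of mat below 0.041 m and x of shim7_grip in the frame of mat between -0.12 and 0.12 m and y of shim7_grip in the frame of mat between -0.18 and 0.18 m)) and linear speed of each of shim5, shim7, shim9 below 0.02 m/s); the robot touches nothing.
It fails at once if a shim is forced: over 22 N between it and the shaker (contact force between any of shim5, shim7, shim9 and shaker above 22 N).
It fails at once if another thing on the bench is moved by more than 30 mm (distance of any of spare_foot, wrench, level, beaker, reagent, dish, tipbox from where it was at the start of the episode above 0.03 m).
It also fails if it takes over 72 s, if anything falls off the work surface, if the arm or the gripper's body presses on something with over 40 N, if the wrist force passes 120 N, or if a joint passes its speed limit or range.

## Working session

There is one attempt and no reset: what is moved stays moved. The work goes in short steps, each a Python script; the robot and the scene stay as the last script left them, time stands still between calls to the robot, and variables do not carry over. Pictures are saved under pics/ and viewed, and the job is handed in when it is done.

```bash
ls; mkdir -p pics
python3 - <<'E'
from rig import *
import cv2,numpy as np
for n in("scene","top"):
    p,d=camera(n); cv2.imwrite(f"pics/{n}0.png",p[:,:,::-1]); np.savez(f"pics/{n}0.npz",p=p,d=d)
    c=camera_params(n); print(n,c)
s=sense();print(s["time_s"],s["position"],s["tcp_rot"],s["wrist_force"])
E
```

```text
pics
scene {'K': array([[590.45103604,   0.        , 330.6155417 ],
       [  0.        , 590.45103604, 240.0306251 ],
       [  0.        ,   0.        ,   1.        ]]), 'position': array([0.88497785, 0.47110509, 0.99000385]), 'rotation': array([[-0.83538632,  0.43429718, -0.33692084],
       [ 0.54947336,  0.64371226, -0.53264768],
       [-0.01444731, -0.63009561, -0.77638315]])}
top {'K': array([[526.72683388,   0.        , 316.67747865],
       [  0.        , 526.72683388, 241.05848143],
       [  0.        ,   0.        ,   1.        ]]), 'position': array([ 0.20785065, -0.15134162,  1.26645969]), 'rotation': array([[ 0.05381188, -0.97326211,  0.22330504],
       [-0.99853503, -0.0537166 ,  0.00650556],
       [ 0.00566357, -0.22332799, -0.9747269 ]])}
0.1 [ 0.16742467 -0.65341075  0.25535672] [[-5.01674405e-04  9.68699847e-01  2.48234476e-01]
 [ 1.69164450e-03  2.48234974e-01 -9.68698372e-01]
 [-9.99998443e-01 -6.60466937e-05 -1.76322890e-03]] [-0.23086678 -0.01269473  0.51610435]
```

View pics/scene0.png

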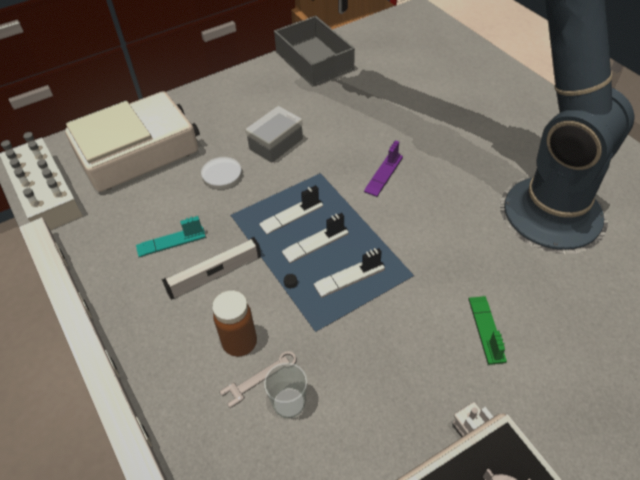

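View pics/top0.png

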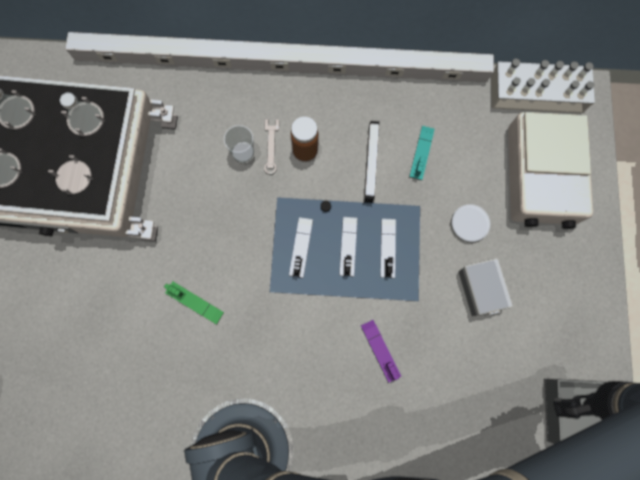

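```bash
cat > h.py <<'E'
import numpy as np,cv2
from rig import *
P={n:camera_params(n) for n in("scene","top")}
def ray(n,u,v):
    c=P[n]; d=c["rotation"]@np.linalg.inv(c["K"])@np.array([u,v,1.]); return c["position"],d
def onplane(n,u,v,z):
    o,d=ray(n,u,v); t=(z-o[2])/d[2]; return o+t*d
def proj(n,X):
    c=P[n]; q=c["K"]@(c["rotation"].T@(np.asarray(X)-c["position"])); return q[:2]/q[2]
def cloud(n,d):
    c=P[n]; v,u=np.mgrid[:480,:640]; r=np.stack([u,v,np.ones_like(u)],-1)@np.linalg.inv(c["K"]).T
    return (r*d[...,None])@c["rotation"].T+c["position"]
def crop(p,x0,x1,y0,y1,f,name):
    cv2.imwrite(name,cv2.resize(p[y0:y1,x0:x1,::-1],None,fx=f,fy=f,interpolation=cv2.INTER_CUBIC))
E
python3 - <<'E'
from h import *
t=np.load("pics/top0.npz");s=np.load("pics/scene0.npz")
crop(t["p"],265,430,190,310,4.8,"pics/c1.png")
crop(s["p"],225,420,165,335,4,"pics/c2.png")
crop(t["p"],80,200,80,260,3.3,"pics/c3.png")
crop(s["p"],400,570,380,480,4.5,"pics/c4.png")
E
```

```text
(no output)
```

View pics/c1.png

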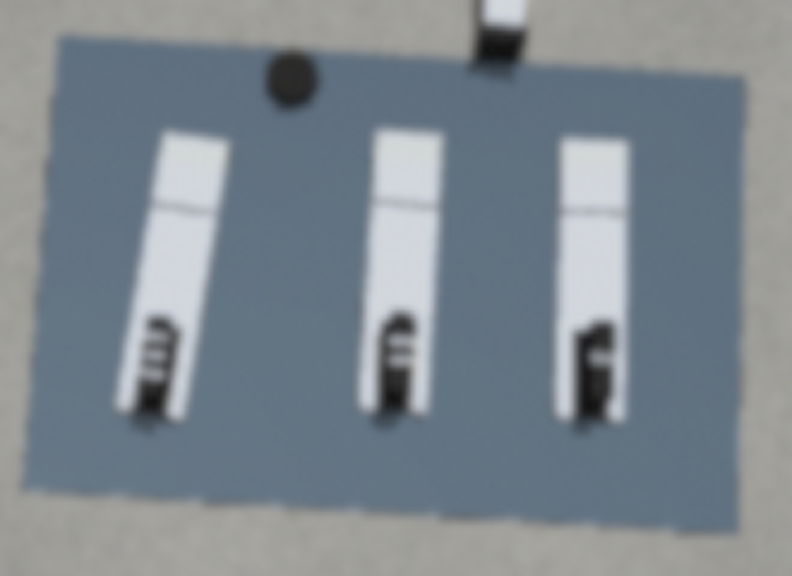

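View pics/c2.png

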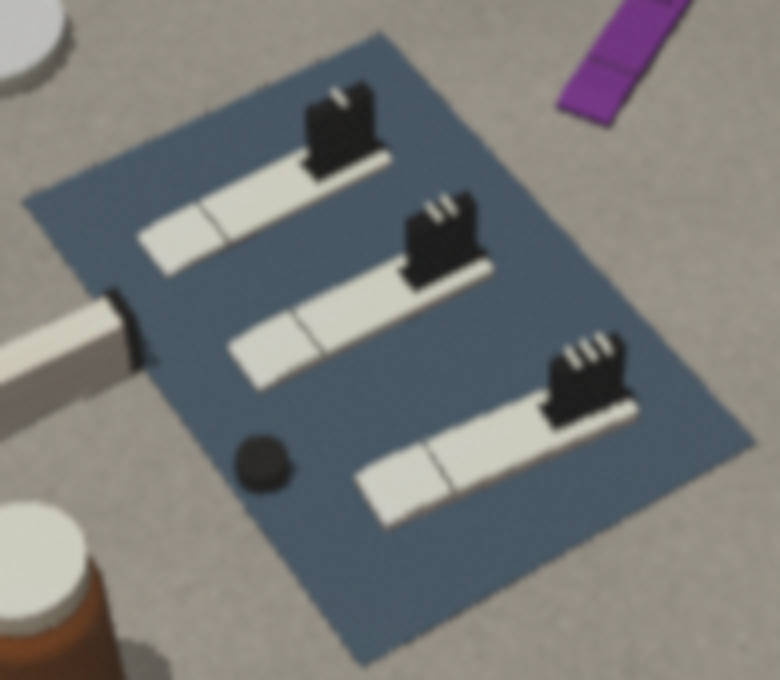

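View pics/c3.png

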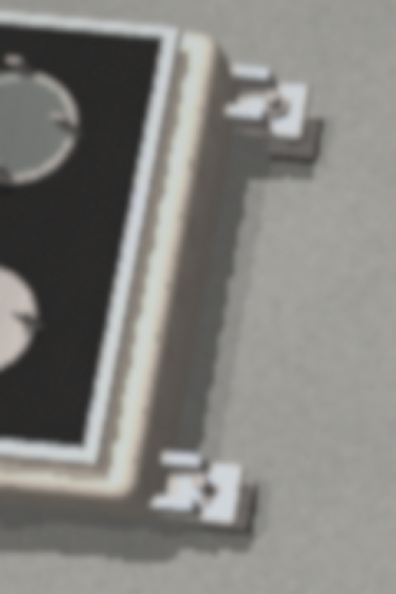

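View pics/c4.png

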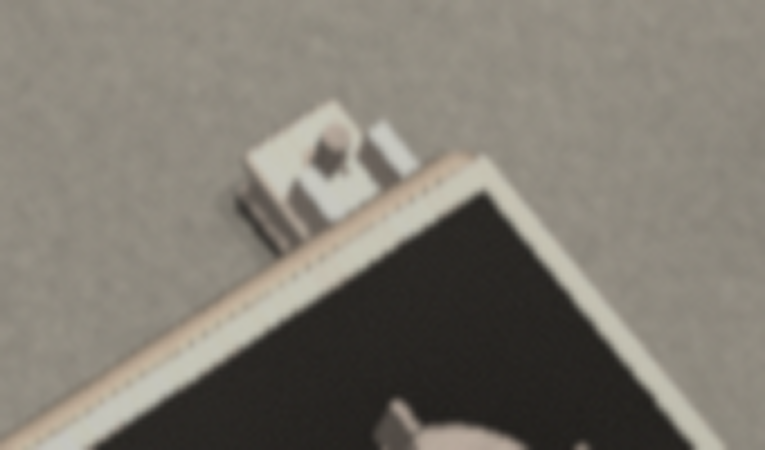

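Run:
```python
from h import *
t=np.load("pics/top0.npz");s=np.load("pics/scene0.npz")
for z in(.055,.060,.065): print(z,onplane("top",143.6,228.5,z),onplane("scene",473.3,411,z))
for n,f in(("top",t),("scene",s)):
    C=cloud(n,f["d"]); np.save(f"pics/C{n}.npy",C)
    # lug vicinity
    m=(C[...,2]>.045)&(C[...,2]<.062)
    c0=onplane("top",143.6,228.5,.055)
    m&=np.linalg.norm(C[...,:2]-c0[:2],axis=-1)<.06
    q=C[m]; print(n,m.sum(),np.median(q[:,2]),q.min(0),q.max(0))
    # bench level check
    b=C[230:300,420:460] if n=="top" else C[300:340,420:460]
    print(np.nanmedian(b[...,2]))
# mask shims in scene & top : bright low saturation
for n,f in(("top",t),("scene",s)):
    p=f["p"]; C=np.load(f"pics/C{n}.npy")
    m=((p.min(2)>150)&(C[...,2]<.03)).astype(np.uint8)
    k,l,st,ce=cv2.connectedComponentsWithStats(m)
    for i in range(1,k):
        if 150<st[i,4]<3000: 
            r=cv2.minAreaRect(np.argwhere(l==i)[:,::-1].astype(np.float32)); print(n,i,st[i],r)
```

```text
0.055 [0.49326849 0.26762191 0.055     ] [0.48366279 0.26369131 0.055     ]
0.06 [0.4920905  0.26589274 0.06      ] [0.48580885 0.26480047 0.06      ]
0.065 [0.49091251 0.26416357 0.065     ] [0.48795491 0.26590963 0.065     ]
top 311 0.055939813351481016 [0.4692588  0.24686469 0.04800818] [0.54334723 0.32189895 0.06193223]
7.202289307761678e-05
scene 398 0.05436544340121896 [0.47135447 0.24841059 0.0459356 ] [0.5164961  0.28761823 0.06182468]
-0.0007098433399525539
top 32 [  0  75 145  17 263] ((72.14324951171875, 81.65353393554688), (144.88458251953125, 3.5967252254486084), 6.072455883026123)
top 95 [578 114  22  60 177] ((590.2293701171875, 142.7158203125), (59.43905258178711, 11.743122100830078), 77.36663818359375)
top 124 [340 217  17  59 680] ((348.15863037109375, 245.803466796875), (14.504340171813965, 57.95863723754883), 3.3664608001708984)
top 126 [289 218  24  59 689] ((300.58111572265625, 246.5135040283203), (14.467110633850098, 58.032840728759766), 9.462322235107422)
top 127 [381 219  15  59 649] ((388.0, 248.0), (58.0, 14.0), 90.0)
top 353 [307 378  56  48 894] ((334.1081237792969, 408.8513488769531), (46.555389404296875, 54.70640182495117), 31.263729095458984)
top 385 [194 391  39  31 469] ((213.6470489501953, 405.9117126464844), (28.76119041442871, 37.50458908081055), 85.60128784179688)
scene 30 [201 157  40  28 878] ((220.5, 170.5), (27.0, 39.0), 90.0)
scene 39 [260 203  62  30 573] ((290.1943054199219, 213.90087890625), (12.070732116699219, 63.88034439086914), 62.969139099121094)
scene 45 [283 230  64  32 645] ((314.0910949707031, 241.19845581054688), (13.415964126586914, 66.11634063720703), 62.969139099121094)
scene 64 [314 263  70  33 740] ((348.50933837890625, 275.0207824707031), (14.681936264038086, 70.30915069580078), 65.77225494384766)
scene 79 [238 359  50  33 249] ((262.57867431640625, 374.32586669921875), (6.041988372802734, 55.543888092041016), 57.9946174621582)
```

Run:
```python
from h import *
t=np.load("pics/top0.npz");s=np.load("pics/scene0.npz")
a=onplane("scene",474.0,401.9,.055);b=onplane("scene",454.7,414.5,.055)
print(a,b,np.linalg.norm(a-b), np.degrees(np.arctan2(*(b-a)[[1,0]])))
C=np.load("pics/Cscene.npy")
m=(C[...,2]>.051)&(C[...,2]<.058)&(np.linalg.norm(C[...,:2]-[.49,.266],axis=-1)<.06)
np.set_printoptions(precision=4,suppress=True)
r=cv2.minAreaRect(C[m][:,:2].astype(np.float32)*1000);print(r)
# lines: housing edge in top depth (mat side face): points at z~.1
for n in("top","scene"):
    C=np.load(f"pics/C{n}.npy"); m=(C[...,2]>.112)&(C[...,2]<.13)&(C[...,0]>.35)&(C[...,1]>.22)&(C[...,1]<.75)&(C[...,0]<.95)
    r=cv2.minAreaRect(C[m][:,:2].astype(np.float32)*1000);print(n,m.sum(),r,cv2.boxPoints(r))
# views of enlarged with contrast
def big(p,x0,x1,y0,y1,f,nm):
    q=cv2.resize(p[y0:y1,x0:x1,::-1],None,fx=f,fy=f,interpolation=cv2.INTER_CUBIC); cv2.imwrite(nm,q)
big(t["p"],115,175,200,260,10,"pics/l1.png"); big(s["p"],435,510,390,450,10,"pics/l2.png")
```

```text
[0.47203746 0.25248275 0.055     ] [0.51300061 0.25133    0.055     ] 0.04097935747232198 -1.6119392733374858
((494.5323181152344, 268.6530456542969), (37.600101470947266, 44.31629180908203), 87.60111999511719)
top 2792 ((646.9584350585938, 426.7571716308594), (275.41351318359375, 353.6825866699219), 86.87147521972656) [[462.8652 298.9069]
 [816.0207 279.6044]
 [831.0516 554.6074]
 [477.8962 573.91  ]]
scene 592 ((571.04345703125, 301.47784423828125), (9.33652114868164, 192.75650024414062), 87.48675537109375) [[474.5532 301.0403]
 [667.1243 292.5879]
 [667.5337 301.9154]
 [474.9626 310.3678]]
```

View pics/l1.png

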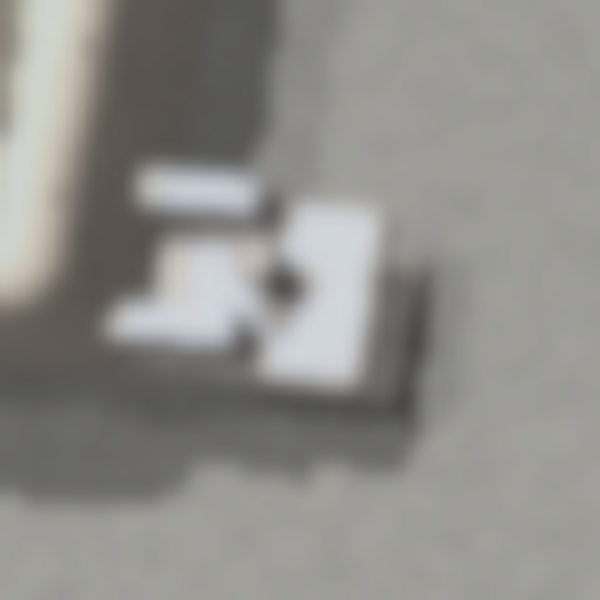

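View pics/l2.png

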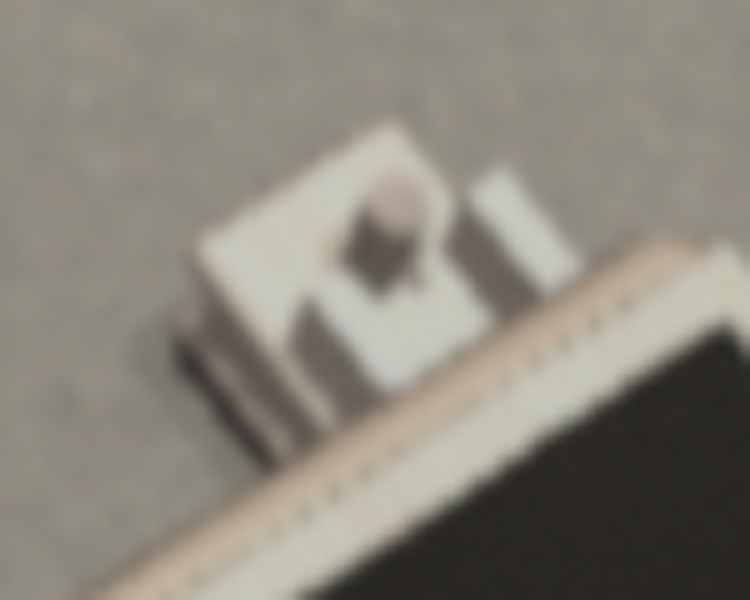

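Run:
```python
from h import *
np.set_printoptions(precision=4,suppress=True)
def bl(x0,y0,f,x,y): return (x0+(x+.5)/f-.5, y0+(y+.5)/f-.5)
z=.055
for nm,n,x0,y0,x,y in [("-x-y","scene",435,390,392,122),("+x-y","scene",435,390,203,245),("-x-y","top",115,200,358,385),("+x-y","top",115,200,380,205),
  ("studbase","scene",435,390,378,262),("studdark","top",115,200,287,287)]:
    print(nm,n,onplane(n,*bl(x0,y0,10,x,y),z))
# stud top by two views
from numpy.linalg import lstsq
def tri(a,b):
    A=[];B=[]
    for n,(u,v) in(("scene",a),("top",b)):
        o,d=ray(n,u,v); d/=np.linalg.norm(d); M=np.eye(3)-np.outer(d,d); A.append(M);B.append(M@o)
    return lstsq(np.vstack(A),np.hstack(B),rcond=None)[0]
print(tri(bl(435,390,10,398,195),bl(115,200,10,287,280)))
# housing vertical side: points at z .03-.1 mat side face/ x face in top cloud
C=np.load("pics/Ctop.npy")
for zl,zh in((.005,.02),(.02,.035),(.035,.05),(.06,.08),(.08,.1)):
    m=(C[...,2]>zl)&(C[...,2]<zh)&(C[...,0]>.52)&(C[...,0]<.8)&(C[...,1]>.25)&(C[...,1]<.36)
    q=C[m]; print(zl,m.sum(), q.mean(0) if len(q) else 0)
for zl,zh in((.005,.02),(.02,.035),(.035,.05),(.06,.08),(.08,.1)):
    m=(C[...,2]>zl)&(C[...,2]<zh)&(C[...,0]>.40)&(C[...,0]<.52)&(C[...,1]>.32)&(C[...,1]<.56)
    q=C[m]; print('x',zl,m.sum(), q.mean(0) if len(q) else 0)
```

```text
-x-y scene [0.4722 0.2521 0.055 ]
+x-y scene [0.5123 0.2509 0.055 ]
-x-y top [0.471  0.2488 0.055 ]
+x-y top [0.515  0.2491 0.055 ]
studbase scene [0.4904 0.2689 0.055 ]
studdark top [0.4938 0.2685 0.055 ]
[0.4896 0.2644 0.0733]
0.005 205 [0.6807 0.2765 0.0072]
0.02 1 [0.7813 0.2528 0.0203]
0.035 7 [0.7717 0.2701 0.0489]
0.06 416 [0.6801 0.2855 0.0703]
0.08 377 [0.6624 0.2903 0.0896]
x 0.005 172 [0.4429 0.4448 0.0061]
x 0.02 0 0
x 0.035 0 0
x 0.06 126 [0.4723 0.4199 0.0709]
x 0.08 270 [0.4697 0.4494 0.0914]
```

```bash
cat > shims.py <<'E'
from h import *
np.set_printoptions(precision=4,suppress=True)
def find(n,p,C,th,zb=.002):
    m=((p.min(2)>150)&(C[...,2]<.03)).astype(np.uint8)
    k,l,st,ce=cv2.connectedComponentsWithStats(m); out=[]
    for i in range(1,k):
        if 250<st[i,4]<1500:
            c=max(cv2.findContours((l==i).astype(np.uint8),cv2.RETR_EXTERNAL,cv2.CHAIN_APPROX_NONE)[0],key=len)[:,0]
            X=np.array([onplane(n,u,v,zb+th)[:2] for u,v in c])
            r=cv2.minAreaRect((X*1000).astype(np.float32)); b=cv2.boxPoints(r)
            if abs(max(r[1])-143)<14 and abs(min(r[1])-34)<7:
                e=b[1]-b[0] if np.linalg.norm(b[1]-b[0])>60 else b[2]-b[1]
                out.append((ce[i],np.array(r[0]),r[1],np.degrees(np.arctan2(e[1],e[0]))))
    return out
E
python3 - <<'E'
from shims import *
for n in("top","scene"):
    f=np.load(f"pics/{n}0.npz");C=np.load(f"pics/C{n}.npy")
    for o in find(n,f["p"],C,.007): print(n,*o)
    hsv=cv2.cvtColor(f["p"],cv2.COLOR_RGB2HSV)
    m=((hsv[...,0]>95)&(hsv[...,0]<120)&(hsv[...,1]>60)).astype(np.uint8)
    k,l,st,ce=cv2.connectedComponentsWithStats(m); i=1+np.argmax(st[1:,4])
    c=max(cv2.findContours((l==i).astype(np.uint8),cv2.RETR_EXTERNAL,cv2.CHAIN_APPROX_NONE)[0],key=len)[:,0]
    X=np.array([onplane(n,u,v,.002)[:2] for u,v in c]); r=cv2.minAreaRect((X*1000).astype(np.float32)); print("mat",n,r); print(cv2.boxPoints(r))
E
```

```text
top [348.4544 241.9691] [ 489.3184 -220.584 ] (35.204872131347656, 145.13827514648438) -1.1423309
top [301.2874 242.91  ] [ 480.9438 -104.5449] (35.30170440673828, 144.99142456054688) -5.9542937
top [387.9923 242.5239] [ 489.5322 -317.8539] (145.17129516601562, 34.294063568115234) 1.181128
mat top ((486.3345031738281, -215.71998596191406), (350.7814636230469, 233.48614501953125), 89.6546401977539)
[[ 368.5364 -390.4038]
 [ 602.0182 -391.8112]
 [ 604.1326  -41.0361]
 [ 370.6508  -39.6288]]
scene [284.5096 217.1344] [ 492.2075 -314.5244] (144.391357421875, 33.6029052734375) 0.950457
scene [307.8837 244.8031] [ 489.989  -218.8499] (34.5394287109375, 144.64901733398438) -0.51030475
scene [341.6851 278.5405] [ 479.1829 -104.5816] (34.79945373535156, 146.45364379882812) -5.3362784
mat scene ((484.513916015625, -213.280517578125), (353.63580322265625, 233.9552459716797), 89.6256103515625)
[[ 366.3834 -389.3303]
 [ 600.3336 -390.859 ]
 [ 602.6444  -37.2307]
 [ 368.6942  -35.702 ]]
```

```bash
cat >> h.py <<'E'
def R(a):
    z=np.array([np.sin(a),-np.cos(a),0]); x=np.array([0,0,-1.]); return np.column_stack([x,np.cross(z,x),z])
FOOT=np.array([.492,.267]); YAW=np.radians(87.3); U=np.array([np.cos(YAW),np.sin(YAW)])
FIN={5:(.4398,-.3172,np.radians(1.07)),7:(.4385,-.219,np.radians(-.8)),9:(.4292,-.0996,np.radians(-5.6))}
def fp(d,z): return np.r_[FOOT+U*d,z]   # d = fin middle relative to foot axis along insertion direction
def st(tag=""):
    s=sense(); print(tag,round(s["time_s"],2),np.round(s["position"],4),"F",np.round(s["wrist_force"],2),"gap",round(s["finger_gap"],4)); return s
E
python3 - <<'E'
from h import *
for p,a in [((*FIN[7][:2],.12),FIN[7][2]),((*FIN[7][:2],.042),FIN[7][2]),(fp(-.17,.12),YAW),(fp(-.17,.04),YAW),(fp(-.085,.04),YAW),((*FIN[9][:2],.042),FIN[9][2]),((*FIN[5][:2],.042),FIN[5][2])]:
    print(p,inverse_kinematics(np.array(p),R(a)))
x,y,a=FIN[7]
movep(np.array([x,y,.13]),R(a)); st("above")
command_gripper(.05,60)
p,d=camera("scene"); crop(p,240,420,160,320,4,"pics/g1.png");
E
```

```text
(0.4385, -0.219, 0.12) [ 0.59095114  0.36153686 -0.25891489  2.08484514  0.13920722  0.71108731
 -1.34241758]
(0.4385, -0.219, 0.042) [ 0.53671956  0.49161595 -0.19821196  2.13164875  0.18368715  0.53391346
 -1.38186775]
[0.4839919  0.09718872 0.12      ] [ 0.54737334  0.6059299  -1.09212995  2.04604991  0.69132367  0.91554894
 -0.97449145]
[0.4839919  0.09718872 0.04      ] [ 0.26415782  0.59781706 -0.69804595  2.1029102   0.63253581  0.65845838
 -0.91468791]
[0.48799595 0.18209436 0.04      ] [ 0.30346661  0.77449892 -1.01006222  2.03084486  0.89449573  0.86241133
 -1.2748188 ]
(0.4292, -0.0996, 0.042) [ 0.35457484  0.44539179 -0.26828076  2.23834436  0.24769732  0.48451886
 -1.77729424]
(0.4398, -0.3172, 0.042) [ 0.65379983  0.54399436 -0.13734269  2.01525333  0.12765233  0.59029758
 -1.12226507]
above 2.01 [ 0.4386 -0.2201  0.1302] F [-0.71 -0.67  0.25] gap 0.0855
```

View pics/g1.png

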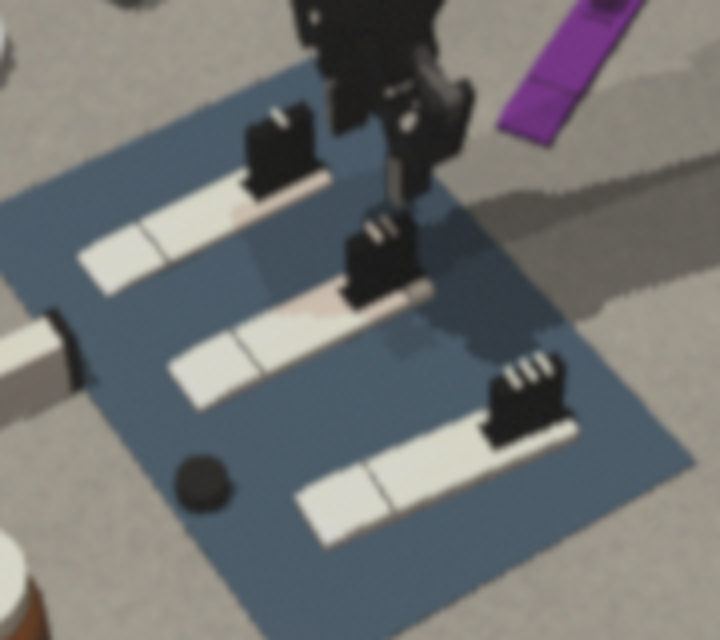

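Run:
```python
from h import *
x,y,a=FIN[7]
print(move_l(np.array([x,y,.042]),R(a),feed=.1,until_force=8)); st("down")
command_gripper(.0,50); st("grip")
move_l(np.array([x,y,.10]),R(a),feed=.1); st("lift")
movep(fp(-.175,.09),R(YAW)); st("over")
p,d=camera("scene"); crop(p,380,580,250,420,4,"pics/g2.png"); p2,d=camera("top"); crop(p2,100,300,150,310,4,"pics/g3.png")
```

```text
False
down 3.53 [ 0.439  -0.2191  0.0424] F [-1.01 -0.32 -0.34] gap 0.0503
grip 3.96 [ 0.4388 -0.2192  0.0425] F [-0.62  0.77  4.74] gap 0.0116
lift 4.69 [ 0.438  -0.2189  0.0996] F [ 0.4   0.32 -0.77] gap 0.0117
over 5.89 [0.4839 0.0904 0.0896] F [ 0.86 -0.67 -0.33] gap 0.0113
```

View pics/g2.png

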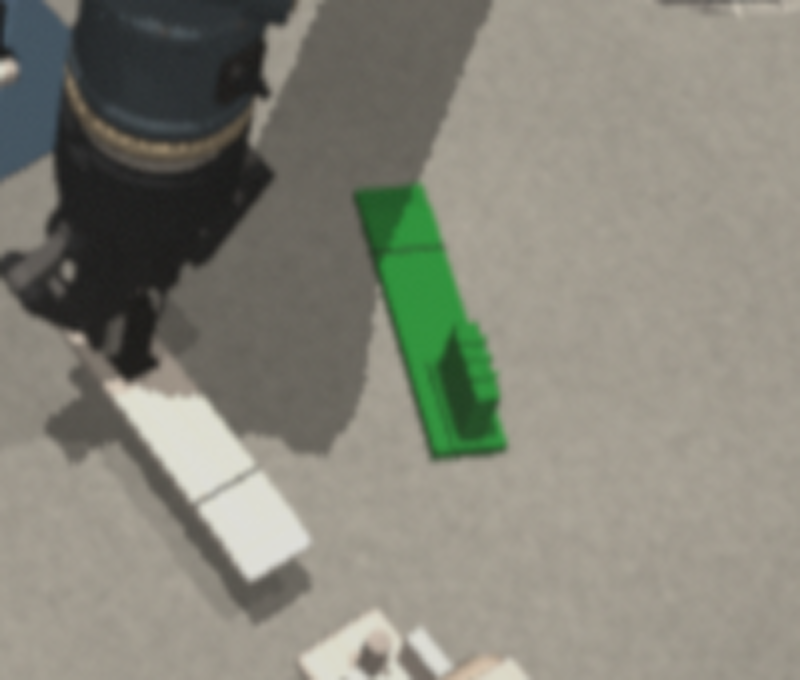

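View pics/g3.png

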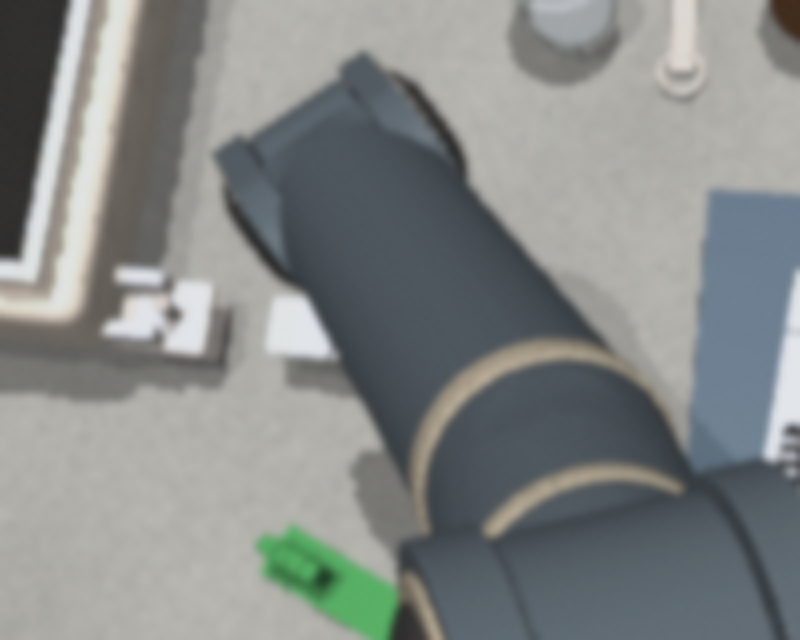

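```bash
cat > trial.py <<'E'
from h import *
def lower(d=-.175):
    move_l(fp(d,.046),R(YAW),feed=.06); st("pre")
    print("touch",move_l(fp(d,.036),R(YAW),feed=.01,until_force=3)); s=st("bench")
    return s["position"][2]
def push(z,ds,lim,feed=.015):
    """advance to each d in ds; z commanded"""
    for d in ds:
        h=move_l(fp(d,z),R(YAW),feed=feed,until_force=lim); s=st(f"d={d:.3f} hit={h}")
        f=s["wrist_force"]; 
        if h: return True
    return False
E
python3 - <<'E'
from trial import *
z=lower(); move_l(fp(-.175,z),R(YAW),feed=.02); st("hold")
move_l(fp(-.15,z),R(YAW),feed=.03); st("pre")
print(z, push(z,[-.14,-.135,-.13],8))
E
```

```text
pre 6.88 [0.484  0.0924 0.0462] F [-0.15 -0.   -1.02] gap 0.0112
touch True
bench 7.5 [0.4838 0.0921 0.0405] F [-0.23 -0.44  4.33] gap 0.0113
hold 7.75 [0.4839 0.0923 0.0405] F [0.08 0.1  2.52] gap 0.0112
pre 8.73 [0.4848 0.1178 0.0405] F [-0.73  0.16  2.51] gap 0.0113
d=-0.140 hit=False 9.55 [0.4856 0.1271 0.0405] F [ 0.   -1.95  3.92] gap 0.0114
d=-0.135 hit=False 10.03 [0.4856 0.1324 0.0405] F [-0.07 -1.34  4.53] gap 0.0111
d=-0.130 hit=False 10.52 [0.4858 0.1372 0.0405] F [-0.38 -2.48  4.88] gap 0.0117
0.04047152317013044 False
```

Run:
```python
from trial import *
print(push(.04047,[-.127,-.124,-.121,-.118,-.114,-.108],11,.012))
```

```text
d=-0.127 hit=False 10.92 [0.4861 0.14   0.0405] F [ 0.11 -1.58  5.16] gap 0.0117
d=-0.124 hit=False 11.32 [0.4862 0.143  0.0405] F [ 0.14 -2.4   5.15] gap 0.011
d=-0.121 hit=False 11.72 [0.4864 0.146  0.0405] F [-0.34 -3.36  4.37] gap 0.0112
d=-0.118 hit=False 12.12 [0.4865 0.149  0.0405] F [ 0.81 -2.02  5.79] gap 0.0115
d=-0.114 hit=False 12.6 [0.4867 0.153  0.0405] F [-0.39 -2.47  5.65] gap 0.0117
d=-0.108 hit=False 13.25 [0.4869 0.1589 0.0405] F [ 0.22 -3.23  5.88] gap 0.0113
False
```

Run:
```python
from trial import *
print(push(.0405,[-.10,-.092,-.085],9,.015))
for z in (.0410,.0415,.0420,.0425):
    h=move_l(fp(-.085,z),R(YAW),feed=.005,until_force=9); sleep(.1); st(f"z{z} {h}")
    if h: break
p,d=camera("scene"); crop(p,380,560,310,470,4,"pics/g4.png")
```

```text
d=-0.100 hit=False 13.93 [0.4872 0.167  0.0405] F [ 0.04 -2.44  5.46] gap 0.0113
d=-0.092 hit=False 14.62 [0.4876 0.175  0.0405] F [ 0.01 -2.57  3.95] gap 0.0117
d=-0.085 hit=False 15.23 [0.4879 0.182  0.0405] F [-0.47 -2.7   5.87] gap 0.0113
False
z0.041 False 15.58 [0.4875 0.1824 0.0406] F [ 0.65  0.11 -2.21] gap 0.0115
z0.0415 False 15.93 [0.488  0.1821 0.0415] F [-0.21  0.13 -1.4 ] gap 0.0117
z0.042 False 16.28 [0.4879 0.1821 0.0419] F [ 0.09 -0.59 -3.18] gap 0.0112
z0.0425 False 16.63 [0.4879 0.1821 0.0425] F [ 0.37  0.53 -2.78] gap 0.011
```

View pics/g4.png

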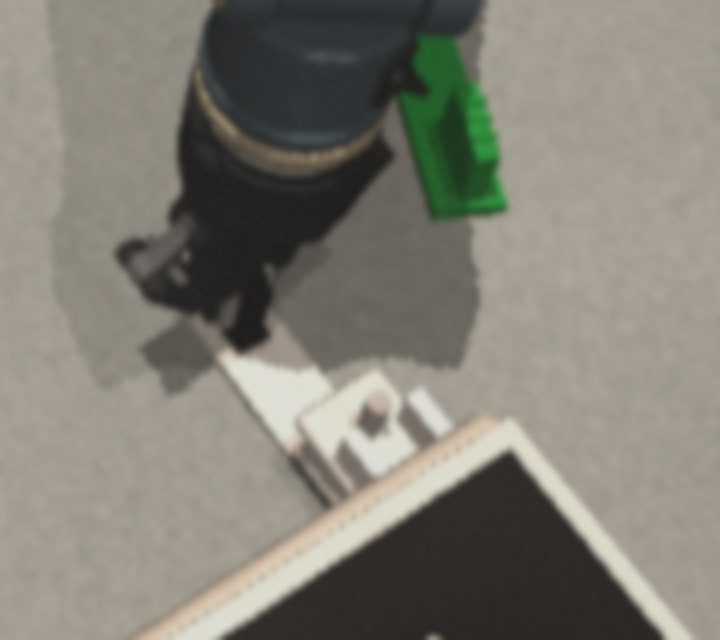

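```bash
cat >> h.py <<'E'
def avg(n=12):
    F=[]
    for _ in range(n): F.append(np.r_[sense()["wrist_force"],sense()["ft_torque"]]); sleep(.03)
    return np.mean(F,0),np.std(F,0)/n**.5
E
python3 - <<'E'
from trial import *
np.set_printoptions(precision=2,suppress=True)
for z in (.0425,.0415,.0409):
    move_l(fp(-.085,z),R(YAW),feed=.01); sleep(.1); print(z,sense()["position"][2],*avg())
print(sense()["time_s"])
E
```

```text
0.0425 0.042487797794412925 [-0.49  0.57 -3.06 -0.05  0.07  0.  ] [0.14 0.1  0.14 0.01 0.01 0.01]
0.0415 0.04170369403246597 [ 0.11  0.01 -0.93 -0.04  0.   -0.  ] [0.18 0.14 0.13 0.01 0.01 0.  ]
0.0409 0.04086210069373243 [-0.1   0.04 -1.35 -0.04 -0.01  0.  ] [0.15 0.13 0.12 0.01 0.01 0.01]
18.9333
```

Run:
```python
from trial import *
np.set_printoptions(precision=2,suppress=True)
for z in (.0425,.0432,.0439,.0446,.0453):
    h=move_l(fp(-.085,z),R(YAW),feed=.01,until_force=7); sleep(.1); s=sense(); print(z,h,s["position"][2],*avg(8))
    if h: break
print(sense()["time_s"])
```

```text
0.0425 False 0.042364653495751976 [-0.05  0.41 -2.94 -0.08  0.04  0.02] [0.12 0.2  0.18 0.   0.01 0.01]
0.0432 False 0.04315422893905364 [-0.9   0.61 -3.47 -0.13  0.15  0.04] [0.17 0.14 0.1  0.01 0.01 0.02]
0.0439 False 0.04384382125156189 [-0.61  0.46 -3.46 -0.19  0.2   0.06] [0.17 0.22 0.17 0.01 0.01 0.01]
0.0446 False 0.0445464918243326 [-1.11  0.01 -4.1  -0.2   0.26  0.07] [0.14 0.18 0.28 0.01 0.01 0.01]
0.0453 False 0.04515960897632143 [-0.4   1.58 -7.83 -0.08  0.12  0.03] [0.13 0.17 0.21 0.02 0.01 0.01]
22.075
```

Run:
```python
from trial import *
move_l(fp(-.085,.0411),R(YAW),feed=.02); st("low")
move_l(fp(-.165,.0411),R(YAW),feed=.06); st("out")
move_l(fp(-.175,.09),R(YAW),feed=.12)
x,y,a=FIN[7]
movep(np.array([x,y,.09]),R(a)); move_l(np.array([x,y,.050]),R(a),feed=.12)
print(move_l(np.array([x,y,.0415]),R(a),feed=.02,until_force=3)); st("put")
command_gripper(.05); st("open")
move_l(np.array([x,y,.12]),R(a),feed=.15)
x,y,a=FIN[9]
movep(np.array([x,y,.12]),R(a)); st("above9")
p,d=camera("scene"); crop(p,240,420,160,320,4,"pics/g5.png");
```

```text
low 22.43 [0.4889 0.1823 0.0416] F [-0.03  0.37 -1.05] gap 0.0115
out 23.92 [0.4842 0.1026 0.0411] F [ 0.41 -0.45 -1.34] gap 0.0116
True
put 26.59 [ 0.4388 -0.2192  0.0425] F [-0.87  0.58  3.47] gap 0.0116
open 27.04 [ 0.4379 -0.2188  0.0417] F [ 0.5   0.75 -0.04] gap 0.0501
above9 28.27 [ 0.4286 -0.099   0.1192] F [ 0.4  -0.41  0.34] gap 0.0503
```

View pics/g5.png

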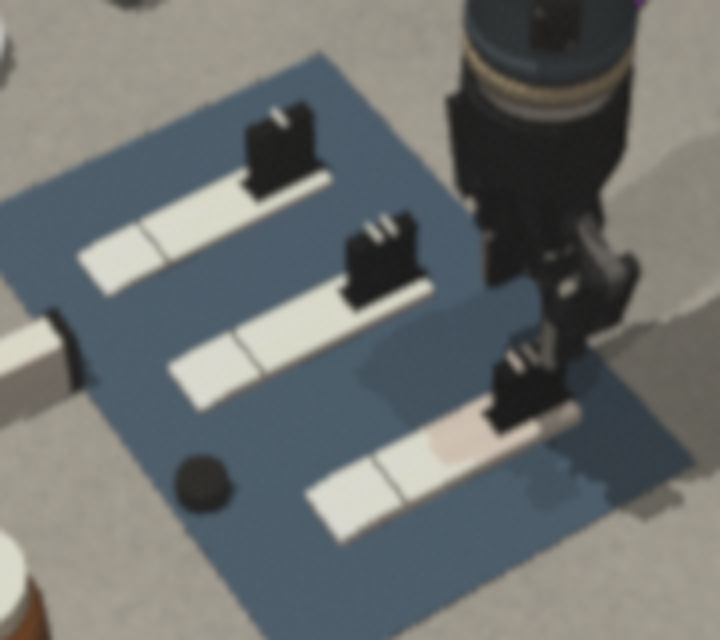

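Run:
```python
from shims import *
movep(np.array([.45,.06,.16]),R(FIN[9][2])); st("aside")
for n in("scene","top"):
    p,d=camera(n); C=cloud(n,d); cv2.imwrite(f"pics/r_{n}.png",p[:,:,::-1])
    for o in find(n,p,C,.009): print(n,*o)
crop(p,265,430,190,310,4.8,"pics/r_c.png")
```

```text
aside 29.02 [0.4501 0.0587 0.1596] F [ 0.47 -0.31 -0.05] gap 0.05
scene [284.5898 216.9423] [ 492.3949 -313.4654] (146.0425262451172, 35.881256103515625) 1.3927816
scene [308.4577 244.5641] [ 490.1959 -217.3237] (35.588478088378906, 146.53306579589844) -0.08629698
scene [343.9135 276.0356] [ 473.8343 -107.4528] (36.244529724121094, 146.7040557861328) -0.7293099
scene [253.0178 379.4117] [739.4626 -11.1432] (148.099853515625, 37.93008041381836) 3.4570718
top [348.0462 242.4212] [ 488.2633 -219.7491] (37.0061149597168, 147.18515014648438) -0.96245074
top [387.9377 243.8824] [ 489.9568 -316.5455] (146.72836303710938, 36.290218353271484) 1.1811306
top [302.2646 246.1822] [ 473.7707 -108.3242] (37.049171447753906, 146.3920440673828) -1.5368077
```

View pics/r_scene.png

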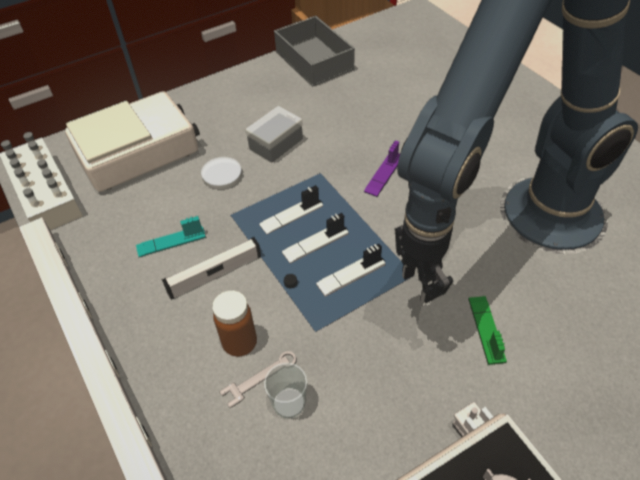

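```bash
sed -i 's/9:(.4292,-.0996,np.radians(-5.6))/9:(.4228,-.1069,np.radians(-1.1))/' h.py
python3 - <<'E'
from trial import *
x,y,a=FIN[9]
movep(np.array([x,y,.10]),R(a)); print(move_l(np.array([x,y,.042]),R(a),feed=.1,until_force=8)); st("down")
command_gripper(.0,60); st("grip")
move_l(np.array([x,y,.11]),R(a),feed=.12); st("lift")
movep(fp(-.175,.09),R(YAW)); st("over")
z=lower(-.165)
p,d=camera("scene"); crop(p,380,580,310,470,4,"pics/g6.png")
E
```

```text
False
down 30.6 [ 0.4233 -0.1064  0.0423] F [ 0.41  0.34 -0.49] gap 0.0498
grip 31.02 [ 0.4232 -0.1071  0.0425] F [-0.87 -0.35  7.06] gap 0.0118
lift 31.74 [ 0.4222 -0.1069  0.1095] F [-1.29 -0.85 -0.82] gap 0.0116
over 32.59 [0.4831 0.0907 0.0891] F [-0.25  0.04 -1.19] gap 0.0115
pre 33.49 [0.4844 0.1023 0.0461] F [ 0.21 -0.14 -1.36] gap 0.0115
touch True
bench 34.12 [0.4842 0.1021 0.0405] F [-0.34 -0.37  3.93] gap 0.0111
```

View pics/g6.png

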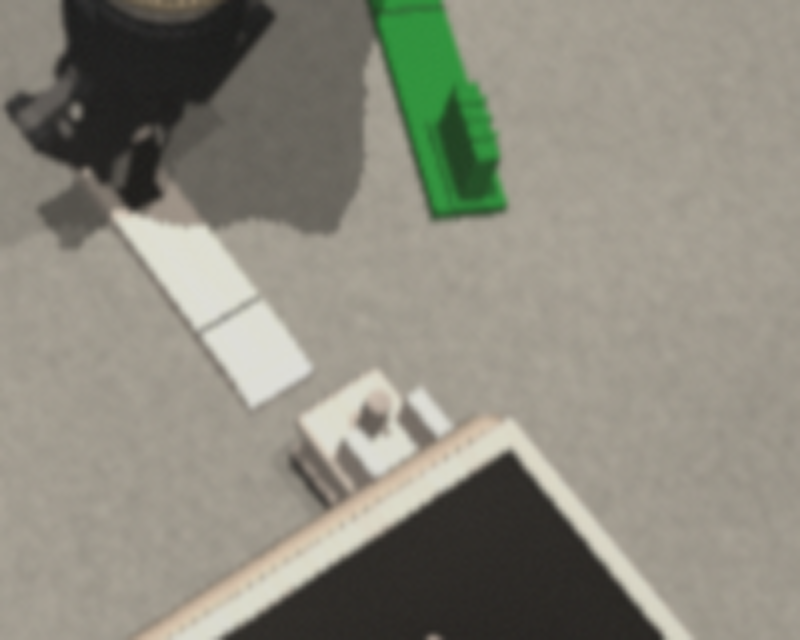

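Run:
```python
from trial import *
q=onplane("scene",437.4,388.1,.009); print("seat meas",q,"expected",fp(-.165+.085,0))
z=.0405
move_l(fp(-.148,z),R(YAW),feed=.03); st("pre")
print(push(z,[-.140,-.134,-.129,-.125,-.121,-.115,-.108,-.100,-.092,-.085],11,.015))
```

```text
seat meas [0.4880855  0.18649232 0.009     ] expected [0.48823148 0.18708881 0.        ]
pre 34.9 [0.4852 0.1197 0.0406] F [-0.55  0.62  3.68] gap 0.0114
d=-0.140 hit=False 35.58 [0.4855 0.1263 0.0406] F [-0.03 -2.81  5.29] gap 0.0113
d=-0.134 hit=False 36.13 [0.4858 0.1324 0.0406] F [ 0.29 -2.09  4.69] gap 0.0116
d=-0.129 hit=False 36.62 [0.4861 0.1374 0.0406] F [ 0.05 -2.96  5.71] gap 0.0115
d=-0.125 hit=False 37.03 [0.4863 0.1409 0.0406] F [-0.59 -3.    7.41] gap 0.0112
d=-0.121 hit=False 37.45 [0.4865 0.1437 0.0406] F [-0.28 -6.37  8.06] gap 0.0111
d=-0.115 hit=False 38.0 [0.4868 0.1499 0.0406] F [-0.27 -5.53  8.28] gap 0.0113
d=-0.108 hit=False 38.62 [0.4872 0.1568 0.0406] F [-0.47 -7.13  7.46] gap 0.0114
d=-0.100 hit=False 39.3 [0.4876 0.1646 0.0406] F [-1.34 -7.62  8.08] gap 0.011
d=-0.092 hit=False 39.98 [0.488  0.1726 0.0406] F [-0.46 -6.05  8.61] gap 0.0113
d=-0.085 hit=False 40.6 [0.4883 0.1796 0.0406] F [-0.19 -7.26  8.14] gap 0.0112
False
```

Run:
```python
from trial import *
np.set_printoptions(precision=2,suppress=True)
move_l(fp(-.0815,.0405),R(YAW),feed=.015,until_force=9); st("seat")
command_gripper(.03); st("open")
print(avg(6)[0])
s=sense()["position"]; move_l(np.array([s[0],s[1],.12]),R(YAW),feed=.12)
movep(np.array([.47,-.02,.2]),R(YAW)); st("away")
for n in("scene","top"):
    p,d=camera(n); cv2.imwrite(f"pics/f_{n}.png",p[:,:,::-1]); np.savez(f"pics/f_{n}.npz",p=p,d=d)
    crop(p,*((400,560,310,460) if n=="scene" else (100,260,180,300)),4.8,f"pics/f_{n}c.png")
```

```text
seat 40.98 [0.49 0.18 0.04] F [-0.08 -6.53  7.73] gap 0.0115
open 41.3 [0.49 0.19 0.04] F [ 0.23  0.47 -0.15] gap 0.03
[ 0.07  0.08 -0.08  0.01 -0.02 -0.  ]
away 43.21 [ 0.47 -0.02  0.2 ] F [-0.82  0.57 -0.46] gap 0.0297
```

View pics/f_scenec.png

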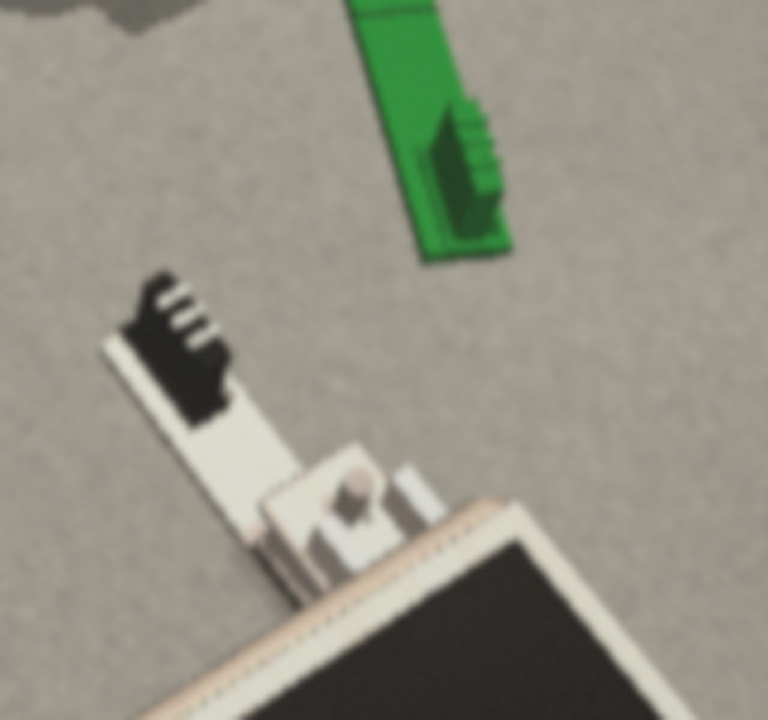

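View pics/f_topc.png

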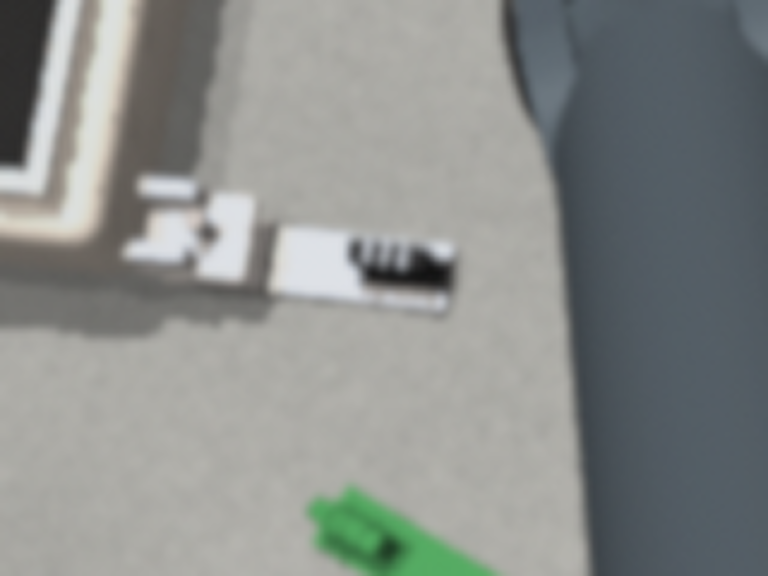

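View pics/f_scene.png

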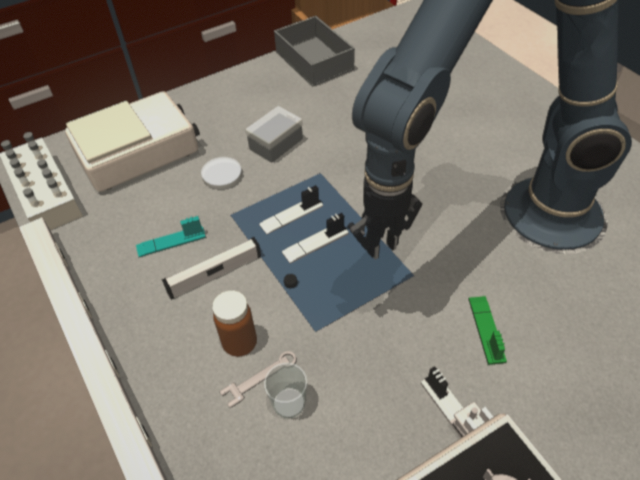

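Run:
```python
from h import *
np.set_printoptions(precision=4,suppress=True)
def bl(x0,y0,f,x,y): return (x0+(x+.5)/f-.5, y0+(y+.5)/f-.5)
a=onplane("top",*bl(100,180,4.8,455,243),.009)[:2];b=onplane("top",*bl(100,180,4.8,447,311),.009)[:2]
c=onplane("top",*bl(100,180,4.8,283,227),.009)[:2];d=onplane("top",*bl(100,180,4.8,273,293),.009)[:2]
u=(c+d-a-b);u/=np.linalg.norm(u);t=(a+b)/2
print("top",a,b,"w",np.linalg.norm(a-b),np.degrees(np.arctan2(u[1],u[0])),"seat",t+.107*u)
# scene: left long edge and tail-left corner; side offset 17 mm
e=onplane("scene",*bl(400,310,4.8,103,343),.009)[:2]; f=onplane("scene",*bl(400,310,4.8,245,540),.009)[:2]
v=(f-e)/np.linalg.norm(f-e); nrm=np.array([-v[1],v[0]]); 
print("scene",e,f,np.degrees(np.arctan2(v[1],v[0])),"seat",e+.107*v+.017*nrm, e+.107*v-.017*nrm)
```

```text
top [0.5066 0.1586] [0.4709 0.1589] w 0.035736198072155764 87.4189740742688 seat [0.4936 0.2656]
scene [0.5036 0.1599] [0.5093 0.247 ] 86.2661495150557 seat [0.4937 0.2678] [0.5276 0.2656]
```

Run:
```python
from rig import *
print(sense()["time_s"]); print(finish_job())
```

```text
43.3083
the job is handed in; nothing more can be done
None
```

The 9 mm shim (three bars) is flat under the hanging foot, and the job was handed in at 43.3 s on the robot's clock. No verdict was reported.

- **7 mm shim:** I tried it first and it went in freely. Lifting it in place, I felt the foot touch about 1.7 mm up and the hard stop about 4.5 mm up, which puts the gap at roughly 8.5 to 8.9 mm. It was too thin, so I put it back on the mat.
- **9 mm shim:** The drag stepped up from about 3 N to between 6 and 7.5 N as the full thickness went under the foot, then stayed steady with no hard stop. That is above the expected 1 to 5 N because the arm was also pressing the shim down with about 8 N, which adds bench friction. I did not measure the nip force on its own after letting go, so it rests on that step in drag.
- **Seat position:** After release, the two cameras put the scribed line at (0.494, 0.266) and (0.494, 0.268) m. I estimated the foot axis at (0.492, 0.267), so the two agree to about 2 mm; the limit is 12 mm.
- **Other two shims:** After the 7 mm went back, both cameras placed the 5 mm and 7 mm shims well inside the mat. The last picture shows them still there; I did not measure their tilt.
- **One unplanned contact:** The 9 mm shim shifted about 7 mm and turned about 4.5° on the mat during the first trial, probably nudged while I carried the 7 mm. I measured it again before picking it up.

In the last scene picture nothing else had visibly moved, and the gripper was clear of everything.

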